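Put the spice jar away and hasp the chest shut

ROBOT

A 6-joint arm with a two-finger parallel gripper is mounted at the origin on the work surface. World frame = base frame: x ahead of the robot, y to its left, z up, the work surface at z = 0. Lengths are in m, angles in rad, forces in N, time in s.
With the tool pointing down it reaches from about 0.35 to 0.775 m from the base axis. Payload 5.5 kg.
Tool frame: the origin (TCP) lies at the very end of the fingers, on their centre line; the grasp point (between the pads) lies 19 mm behind it; y points along the fingers, z is the direction in which the jaws open and shut, and the axes are right-handed (so a half turn about y gives the same grasp; the last joint's range is limited). The gripper opens to 85 mm and grips with 20 to 120 N. Pads are 22 mm wide; open, the fingers measure 114 mm over their backs; the gripper's body (76 mm by 85 mm) begins 54 mm behind the grasp point. The pads swing forward as they close: fully open they stand 13 mm farther back than shut.
Start: joints at [-1.393, 0.313, 0.046, 1.304, 0, 1.431], TCP at [0.18, -0.546, 0.231] pointing down, gripper open.
Joint ranges: [-2.76, 2.76], [-0.86, 1.69], [-1.03, 1.26], [-2.2, 2.34], [-1.47, 1.5], [-3.14, 3.14]. Speed limits (rad/s): [2.57, 2.57, 3.14, 3.14, 3.14, 3.14].

INTERFACE

Orientations are given as a unit quaternion [w, x, y, z].
In Python, from workcell import env gives the robot as it stands.
- The arm moves only by the shell command python3 -m inch 'ROWS' [OPENING] [FORCE]. ROWS is JSON, a list that holds one entry, the list of rows, each a list of 4 numbers: the shift along the tool's x, y, z in mm, then the turn about the tool's y in degrees. In form: [[[tx, ty, tz, spin], ...]]. A call has 1 to 10 rows; each row is the pose to reach, as a shift and turn from the pose commanded when the call began, along the tool's axes at that moment; what a row does not reach only later rows make up. A row lasts 1/10 s, in which the tool goes at most 50 mm and 8.59 degrees, less where a joint would pass 70% of its speed; a pose out of reach is approached as far as the arm can. A call with a gripper value outside its range is refused whole. OPENING is the finger opening in mm, from 0 to 85.4, set as the call begins (- or left out, the last holds). The fingers move at their own pace and stop on an object; FORCE is the grip in N (left out, the last holds). Time passes only in rows, so rows that repeat a pose let the fingers close. It gives the time, the measured TCP pose, the force and the opening at its end, in the units of the state.
- env.get_state(): the state, without advancing time (a new reading comes with each control period).
- env.read_camera(name): name is "scene" or "side" or "wrist"; returns the picture (420x560x3 uint8, blue, green, red); there is no depth.
- env.camera_model(name): a dict with "fx", "fy", "cx", "cy" (pixels), "R" (3x3) and "t" (3): a world point X has camera coordinates R X + t; the wrist camera has in their place "mount" (4x4, takes a point from camera to tool coordinates, whose origin is the TCP and whose axes are the tool frame's). Camera axes: x right, y down, z forward; pixel columns grow to the right and rows downward; lengths in m; the calibration is good to about 2 mm. The wrist camera is an equidistant fisheye: a pixel r from the principal point sees the ray r / f radians off the axis. A picture is of the moment at which its call begins: read the wrist's pose just before it. camera_model takes no time and is no camera call.
- env.hand_in(): hands the job in, once; it reports no verdict.
The state is a dict: "clock": time; "joint_pos": joint angles; "qvel": joint speeds; "tau": joint torques, N m; "tcp_pos": TCP position; "orientation": TCP orientation; "wrist_force": force on the tool from outside, world axes, zero at the start; "ft_torque": the same for the moment, N m; "finger_gap": finger opening in m.
Only numpy, scipy, OpenCV 4.12 (cv2) and the standard library are available. Lean on these libraries where they do the work, as an engineer would, in place of code of your own. Each camera call takes 0.05 s, during which the arm holds its last target.

TASK

Stand the short glass spice jar upright inside the open wooden chest, setting it down gently rather than dropping it. Then shut the chest's lid all the way and only after that swing the steel hasp down over the catch on the front of the chest until it lies fully home, flat against the front. Leave the tall bottle, the bowl and the clay lid where they are.

Things in the scene. Friction and masses are not known exactly. Their poses are not given: they have to be found in the camera images.
- chest: (All sizes in mm.) Open wooden chest fixed to the counter, 160 (x) by 210 (y) by 100 high, walls and floor 8 thick. Origin: centre of its underside, z up. Its own -x side is the front, its +x side has the lid hinge. The catch is a small steel staple mid-front, 76 up, standing 11 out. The front faces the robot's right (-y), turned up to 0.6 rad away from the robot (towards +x).
- lid (a joint): Lid angle in rad: 0 = shut flat on the rim, grows as it opens up and back; stop at 1.95. It starts open, 1.5 to 1.85. The hinge is stiff: the lid stays wherever it is left (about 0.35 N m of friction, under 4 N at the front edge) and must be pushed shut.
- lid_hinge (a point): Point on the lid's hinge line, middle of the chest's +x rim, at the height of the rim (100 above the counter). The hinge line runs along the chest's y. Its frame is the lid's: the same axes as the chest when shut.
- lid_edge (a point): Middle of the lid's free (front) edge on its outer (top) face, 160 from the hinge. The lid is a plain wooden panel 160 by 210, 12 thick, weighing about 0.25 kg; its underside lies on the hinge line's plane.
- hasp (a joint): Hasp angle in rad relative to the lid: 0 = fully home, hanging flat along the front of the shut chest over the catch; pi/2 = standing straight out from the front; pi = standing straight up on the shut lid's front edge; stop at 3.7 (leaning back over the lid). It starts between 2.2 and 3.6. The hinge has friction (about 0.035 N m, 1 N at the lip), so the hasp stays wherever it is left, also while the lid moves.
- hasp_hinge (a point): Point in the middle of the hasp's hinge line, which runs along the chest's y: mid-thickness (6) of the lid's free edge and 6 outside that edge; with the lid shut, at chest x -86, y 0, height 106.
- hasp_lip (a point): Centre of the rounded lip (8 thick) along the end of the hasp: a steel strap 34 wide, 3 thick, reaching 49 from its hinge, slotted for the catch. The lip lies 47 from the hinge along the strap and stands 13.5 out from its outer face. When home the strap hangs upright 5 off the chest's front and the lip points away from the chest, further out than the catch.
- jar: The jar to put away: short glass spice jar with a steel cap, 46 diameter, 70 high, about 0.14 kg, loose, standing upright on the counter. Origin: centre of its underside, z up.
- bottle: Bystander: tall glass bottle with a steel cap, 48 diameter, 115 high, loose, standing. Origin: centre of its underside. It and the jar may stand in either of two places to the right of the chest.
- bowl: Bystander: orange plastic bowl, 130 across, 55 high, loose, beyond the chest. Origin: centre of its underside.
- clay_lid: Bystander: round clay pot lid with a knob, 170 across, 61 high, loose, left of the chest. Origin: centre of its underside.
There are look-alikes about, which are no part of the job. Leave any blue or green look-alike of the jar alone.

How it is judged:
On the way, in this order (a step that is already met when the one before it is completed fails the run):
1. the jar stands upright on the chest's floor, let go, with the lid still open (x of jar in the frame of chest between -0.07 and 0.07 m and y of jar in the frame of chest between -0.095 and 0.095 m and z of jar in the frame of chest below 0.016 m and angle between jar's own z axis and vertical below 0.15 rad and linear speed of jar below 0.05 m/s and contact force between the fingers and jar below 0.1 N and value of joint lid above 1 rad), for 0.2 s.
2. the lid is shut, the hasp still off the catch (value of joint lid below 0.04 rad and value of joint hasp above 0.8 rad), for 0.1 s.
3. the hasp is home over the catch (value of joint lid below 0.04 rad and value of joint hasp below 0.12 rad), for 0.2 s.
At the end, for the whole second after the job is handed in: The jar stands upright (within 0.15 rad) and still on the floor inside the chest, the lid is shut (within 0.04 rad), the hasp is home on the front (within 0.12 rad), and bottle, bowl and clay lid are within 40 mm of where they were (all of step 3 and x of jar in the frame of chest between -0.07 and 0.07 m and y of jar in the frame of chest between -0.095 and 0.095 m and z of jar in the frame of chest below 0.016 m and angle between jar's own z axis and vertical below 0.15 rad and linear speed of jar below 0.03 m/s and distance of each of bottle, bowl, clay_lid from where it was at the start of the episode below 0.04 m); the robot touches nothing.
It fails at once if the jar is dropped (falling free faster than 0.7 m/s, some 25 mm of fall) (linear speed of jar above 0.7 m/s and contact force between the fingers and jar below 0.1 N).
It fails at once if the bottle is disturbed: shifted more than 40 mm or tipped over (distance of bottle from where it was at the start of the episode above 0.04 m or angle between bottle's own z axis and vertical above 0.5 rad).
It fails at once if the bowl is disturbed: shifted more than 40 mm or tipped over (distance of bowl from where it was at the start of the episode above 0.04 m or angle between bowl's own z axis and vertical above 0.5 rad).
It fails at once if the clay lid is disturbed: shifted more than 40 mm or tipped over (distance of clay_lid from where it was at the start of the episode above 0.04 m or angle between clay_lid's own z axis and vertical above 0.5 rad).
It also fails if it takes over 72 s, if anything falls off the work surface, if the arm or the gripper's body presses on something with over 40 N, if the wrist force passes 120 N, or if a joint passes its speed limit or range.

## Working session

There is one attempt and no reset: what is moved stays moved. The work goes in short steps, Python scripts to look and compute and a shell command to move; the robot and the scene stay as the last step left them, time stands still between calls to the robot, and variables do not carry over. Pictures are saved under pics/ and viewed, and the job is handed in when it is done.

```bash
ls; mkdir -p pics; python3 - <<'E'
from workcell import env
import cv2
print(env.get_state())
for n in ["scene","side","wrist"]:
    print(n,env.camera_model(n))
    cv2.imwrite(f"pics/{n}0.png",env.read_camera(n))
E
```

```text
pics
{'clock': 0.0, 'joint_pos': array([-1.39263366e+00,  3.13998651e-01,  4.49575566e-02,  1.30359421e+00,
       -2.94421131e-05,  1.43118054e+00]), 'qvel': array([1.10391371e-03, 3.81574699e-04, 1.58777696e-05, 5.72838923e-04,
       1.47232138e-03, 8.01323979e-04]), 'tau': array([ 1.33803071e-03, -4.80628896e+01,  2.98532528e+01,  1.94229040e-02,
        1.41403989e-04,  5.58739956e-06]), 'tcp_pos': array([ 0.17954343, -0.54570243,  0.23040111]), 'orientation': array([ 0.11185654, -0.11190241,  0.69884937, -0.69754966]), 'wrist_force': array([0.24634661, 0.70236607, 0.39601398]), 'ft_torque': array([-0.01585254,  0.04912507, -0.02801974]), 'finger_gap': 0.08547920459392262}
scene {'fx': 504.5793348511878, 'fy': 504.5793348511878, 'cx': 271.95936381221026, 'cy': 215.50276134513373, 'R': array([[ 0.58686645,  0.80963594,  0.00879808],
       [ 0.52303789, -0.37078576, -0.76743031],
       [-0.61807696,  0.45498083, -0.641072  ]]), 't': array([-0.35794525, -0.18559448,  2.04559024])}
side {'fx': 439.0112510461538, 'fy': 439.0112510461538, 'cx': 285.7908800074596, 'cy': 214.33336093810217, 'R': array([[-0.77309862,  0.63395842, -0.02037781],
       [ 0.39223083,  0.45257532, -0.80083117],
       [-0.49847116, -0.62711427, -0.59854339]]), 't': array([ 0.42621229, -0.15489273,  1.65774457])}
wrist {'fx': 325.19226210127806, 'fy': 325.19226210127806, 'cx': 281.7398394701457, 'cy': 212.22989837089645, 'mount': array([[-7.01929936e-05,  9.56935112e-01,  2.90301889e-01,
        -7.47954370e-02],
       [-2.08402005e-03, -2.90301399e-01,  9.56932994e-01,
        -1.41817065e-01],
       [ 9.99997826e-01, -5.37824967e-04,  2.01464909e-03,
         2.85838412e-05],
       [ 0.00000000e+00,  0.00000000e+00,  0.00000000e+00,
         1.00000000e+00]])}
```

View pics/scene0.png

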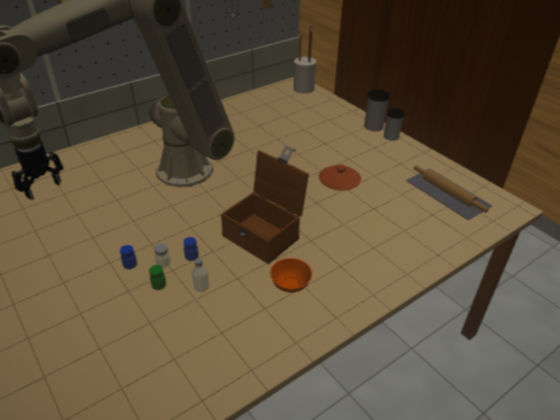

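View pics/side0.png

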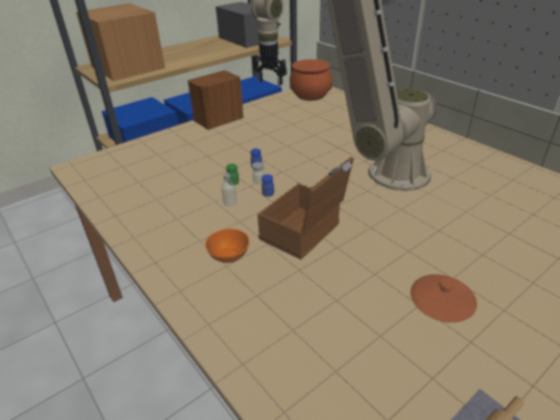

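View pics/wrist0.png

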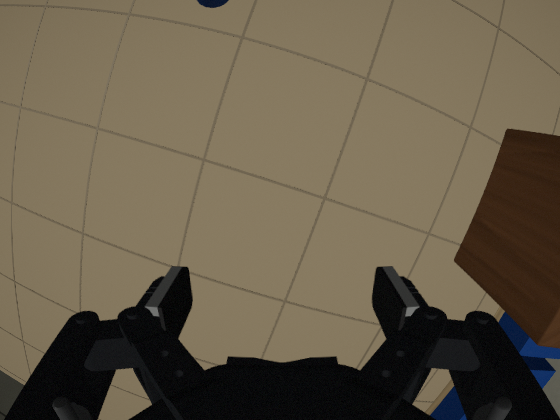

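```bash
python3 - <<'E'
import cv2
a=cv2.imread("pics/scene0.png"); b=cv2.imread("pics/side0.png")
def crop(im,x0,y0,x1,y1,k,n):
    c=cv2.resize(im[y0:y1,x0:x1],None,fx=k,fy=k,interpolation=cv2.INTER_CUBIC)
    c=cv2.convertScaleAbs(c,alpha=1.6); cv2.imwrite(n,c)
crop(a,110,140,320,300,3.8,"pics/sc_c.png")
crop(b,200,130,370,270,4.2,"pics/si_c.png")
E
```

```text
(no output)
```

View pics/sc_c.png

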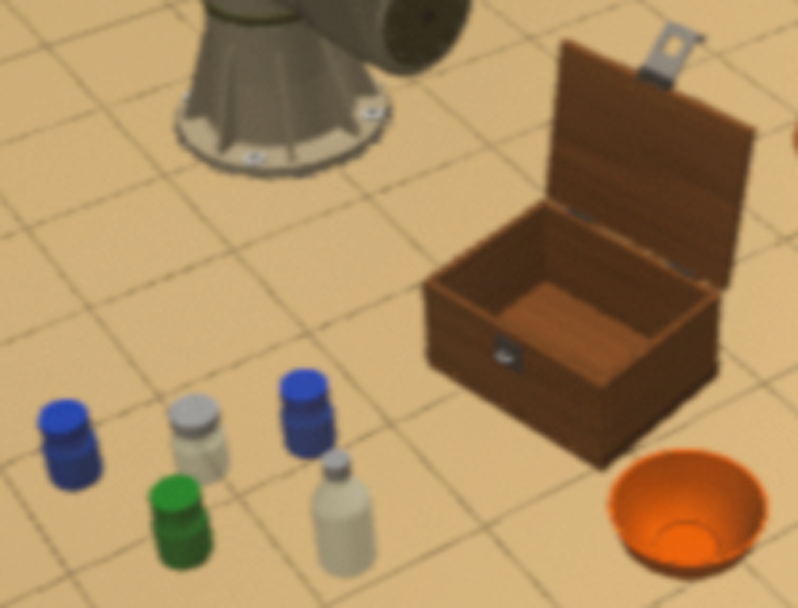

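View pics/si_c.png

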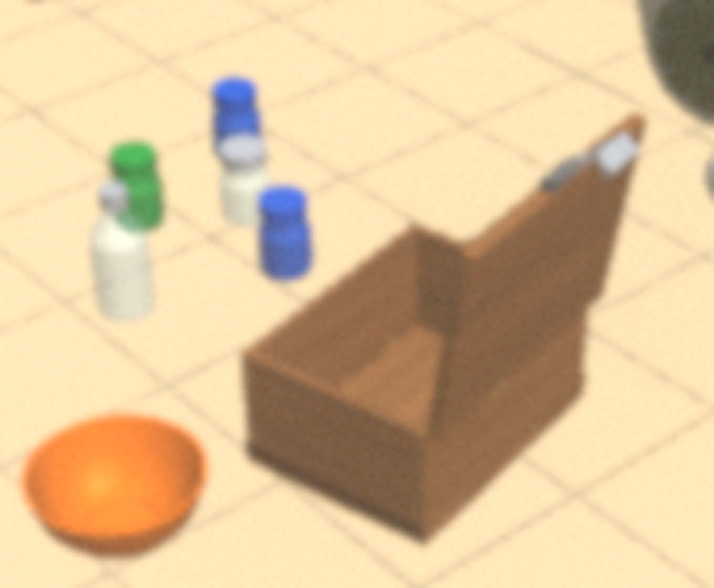

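```bash
cat > h.py <<'E'
import numpy as np, cv2
from scipy.optimize import least_squares
from scipy.spatial.transform import Rotation as Rn
from workcell import env
def proj(n,X):
    m=env.camera_model(n); c=np.atleast_2d(X)@np.array(m["R"]).T+m["t"]
    return np.c_[m["fx"]*c[:,0]/c[:,2]+m["cx"], m["fy"]*c[:,1]/c[:,2]+m["cy"]]
def chest2w(p,P):
    c,s=np.cos(p[2]),np.sin(p[2]); P=np.atleast_2d(P)
    return np.c_[p[0]+c*P[:,0]-s*P[:,1],p[1]+s*P[:,0]+c*P[:,1],P[:,2]]
def lid2c(th,P): # lid frame (origin hinge mid) -> chest
    P=np.atleast_2d(P); c,s=np.cos(th),np.sin(th)
    # opening: point (-r,0,0)-> up: rotate about +y
    return np.c_[0.08+c*P[:,0]+s*P[:,2],P[:,1],0.1-s*P[:,0]+c*P[:,2]]
def hasp2l(h,P): # P: (along strap dist, y, outward) home: strap down(-z), out=-x
    P=np.atleast_2d(P); c,s=np.cos(h),np.sin(h)
    # at angle h: strap dir = (-sin h,0,-cos h); out normal = (-cos h,0, sin h)
    return np.c_[-0.166-s*P[:,0]-c*P[:,2],P[:,1],0.006-c*P[:,0]+s*P[:,2]]
E
cat > fit.py <<'E'
from h import *
S=lambda u,v:(110+u/3.8,140+v/3.8); D=lambda u,v:(200+u/4.2,130+v/4.2)
A=.08;B=.105
obs=[("scene","c",(-A,B,.1),S(427,285)),("scene","c",(-A,-B,.1),S(603,385)),("scene","c",(A,-B,.1),S(720,293)),
("scene","c",(-A,B,0),S(430,362)),("scene","c",(-A,-B,0),S(603,467)),("scene","c",(A,-B,0),S(718,375)),
("side","c",(-A,-B,.1),D(245,355)),("side","c",(A,-B,.1),D(425,437)),("side","c",(-A,-B,0),D(245,455)),("side","c",(A,-B,0),D(425,540)),("side","c",(-A,B,.1),D(415,228)),
("scene","l",(-.16,B,0),S(565,47)),("scene","l",(-.16,-B,0),S(750,135)),
("side","l",(-.16,B,.012),D(643,120)),("side","l",(-.16,-B,0.0),D(470,247))]
def res(p):
    r=[]
    for n,k,P,uv in obs:
        Q=chest2w(p,P if k=="c" else lid2c(p[3],P)); r.append(proj(n,Q)[0]-uv)
    return np.ravel(r)
s=least_squares(res,[.45,-.05,1.9,1.65],loss="soft_l1"); print(s.x); print(res(s.x).reshape(-1,2).round(1).tolist())
E
python3 fit.py
```

```text
[0.51285503 0.0227387  1.80626028 1.72325669]
[[-1.3, -2.0], [0.1, -0.1], [0.9, -0.6], [-0.5, 0.1], [-0.1, 1.0], [0.1, 0.1], [-1.2, -0.3], [-0.2, 0.2], [0.7, 1.7], [-0.2, 2.2], [-0.2, -1.4], [-1.1, -2.2], [0.1, -1.4], [1.5, -0.5], [-3.1, 0.9]]
```

```bash
cat > pts.py <<'E'
from h import *
S=lambda u,v:(110+u/3.8,140+v/3.8); D=lambda u,v:(200+u/4.2,130+v/4.2)
def tri(z,s=None,d=None):
    f=lambda X:np.ravel(([proj("scene",[X[0],X[1],z])[0]-s] if s else [])+([proj("side",[X[0],X[1],z])[0]-d] if d else []))
    r=least_squares(f,[.5,-.2]); return r.x.round(4),r.fun.round(1)
print("jar",tri(.07,S(194,410),D(243,147)))
print("jar s",tri(.07,S(194,410)), tri(.07,None,D(243,147)))
print("bottle",tri(.115,S(336,458),D(114,190)))
print("green",tri(.07,S(175,492),D(134,152)))
print("blueL",tri(.07,S(63,416),D(235,88)))
print("blueR",tri(.07,S(304,384),D(283,197)))
print("bowl rim",tri(.055,S(688,503),D(115,472)))
p=[0.51285503,0.0227387,1.80626028,1.72325669]
a=cv2.imread("pics/scene0.png"); b=cv2.imread("pics/side0.png")
def f(h):
    r=[]
    # hasp tip corners in scene: (703,37)=? centre of end
    P=chest2w(p,lid2c(p[3],hasp2l(h,[[.049,0,0]])))
    return r
A=.08;B=.105
def wire(n,im,hasp,k,x0,y0,out):
    im=cv2.resize(im,None,fx=k,fy=k,interpolation=cv2.INTER_CUBIC)
    im=cv2.convertScaleAbs(im,alpha=1.5)
    def line(Pw,c):
        q=(proj(n,Pw)*k+k/2-.5).astype(int); cv2.polylines(im,[q.reshape(-1,1,2)],False,c,1,cv2.LINE_AA)
    for z in(0,.1): line(chest2w(p,[(x,y,z) for x,y in((-A,-B),(-A,B),(A,B),(A,-B),(-A,-B))]),(0,255,0))
    for z in(0,.012): line(chest2w(p,lid2c(p[3],[(x,y,z) for x,y in((-.16,-B),(-.16,B),(0,B),(0,-B),(-.16,-B))])),(255,255,0))
    for h,c in zip(hasp,((0,0,255),(255,0,255),(255,0,0))):
        line(chest2w(p,lid2c(p[3],hasp2l(h,[(0,-.017,0),(.049,-.017,0),(.047,-.017,.0135),(.047,.017,.0135),(.049,.017,0),(0,.017,0)]))),c)
    for xy,r,hh in((tri(.07,S(194,410),D(243,147))[0],.023,.07),):
        for z in(0,hh):
            t=np.linspace(0,6.3,30); line(np.c_[xy[0]+r*np.cos(t),xy[1]+r*np.sin(t),0*t+z],(0,0,255))
    cv2.imwrite(out,im[int(y0*k):int(y0*k)+590,int(x0*k):int(x0*k)+790])
wire("scene",a,(2.6,3.0,3.4),3.8,110,140,"pics/w1.png")
wire("side",b,(2.6,3.0,3.4),4.2,200,130,"pics/w2.png")
E
python3 pts.py
```

```text
jar (array([ 0.4329, -0.3051]), array([ 0.1, -0.7, -0.6, -0.1]))
jar s (array([ 0.4356, -0.3066]), array([-0., -0.])) (array([ 0.4318, -0.3031]), array([0., 0.]))
bottle (array([ 0.5922, -0.256 ]), array([ 0.1, -0.7, -0.6, -0.3]))
green (array([ 0.5094, -0.3599]), array([-0. , -0.7, -0.6,  0. ]))
blueL (array([ 0.3759, -0.396 ]), array([ 0.1, -0.9, -0.8, -0.2]))
blueR (array([ 0.4574, -0.2156]), array([-0.1, -0.7, -0.5,  0.2]))
bowl rim (array([ 0.7462, -0.0276]), array([-0. , -0.1, -0.1,  0. ]))
```

View pics/w1.png

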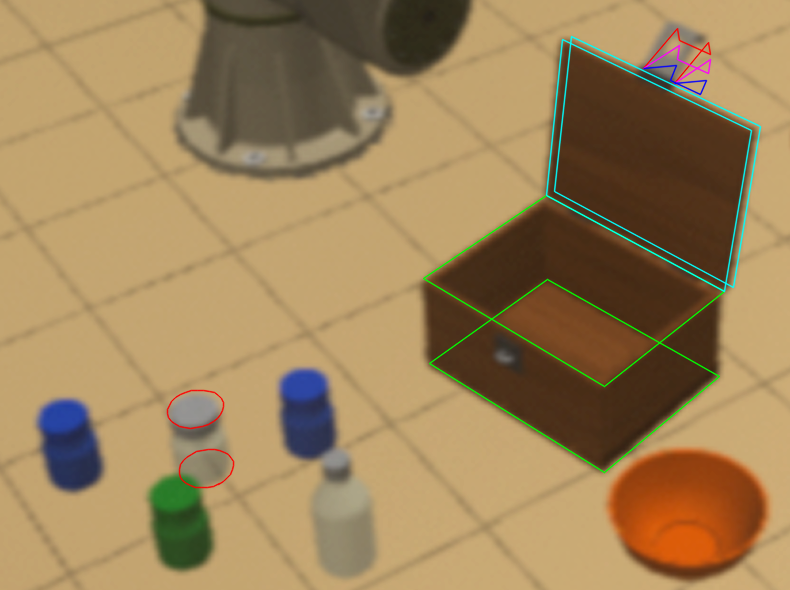

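View pics/w2.png

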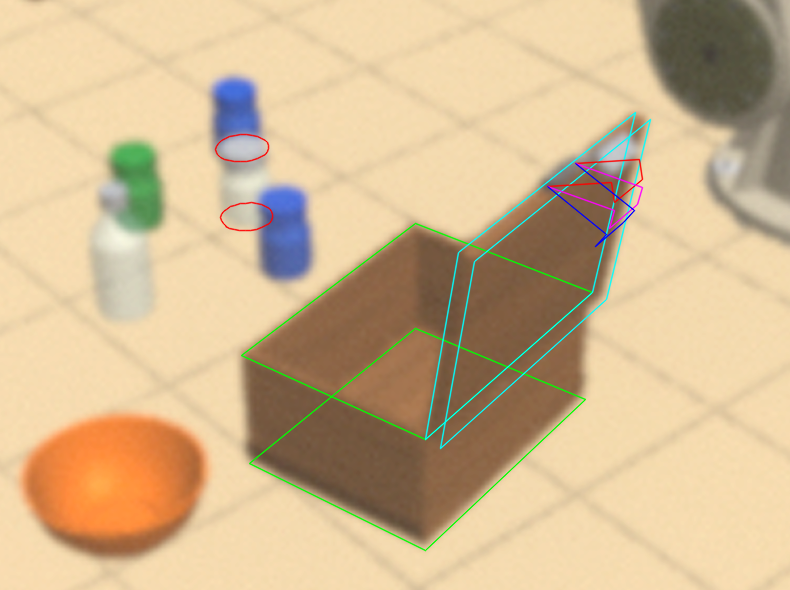

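```bash
cat >> h.py <<'E'
def tool():
    s=env.get_state(); q=s["orientation"]; R=Rn.from_quat([q[1],q[2],q[3],q[0]]).as_matrix(); return s["tcp_pos"],R,s
def rel(X,spin_dir=None):
    p,R,s=tool(); d=R.T@(np.array(X)-p)*1000
    print("clock %.2f"%s["clock"],"tcp",(p*1000).round(1),"rows mm",d.round(1),"F",s["wrist_force"].round(1),"gap %.1f"%(s["finger_gap"]*1000))
    if spin_dir is not None:
        # angle about tool y that brings tool x onto spin_dir
        v=R.T@np.append(spin_dir,0); print("spin",np.degrees(np.arctan2(-v[2],v[0])).round(1))
E
python3 -c "
from h import *
p,R,s=tool(); print(R.round(3)); a=1.806
rel([.433,-.305,.15],[np.cos(a),np.sin(a)])"
```

```text
[[-0.95  -0.     0.312]
 [-0.312  0.001 -0.95 ]
 [-0.    -1.    -0.001]]
clock 0.15 tcp [ 179.6 -545.8  230.6] rows mm [-316.    80.9 -149.5] F [ 0.3  1.2 -0.1] gap 85.4
spin 94.7
```

```bash
python3 -m inch '[[[-30,8,-15,-8.5],[-62,16,-30,-17],[-95,24,-45,-25.5],[-127,32,-60,-34],[-158,40,-75,-42.5],[-190,48,-90,-51],[-222,56,-105,-59.5],[-254,64,-120,-68],[-286,72,-135,-76.5],[-316,80,-150,-85]]]' 62 && python3 -c "
from h import *
a=1.806
rel([.433,-.305,.15],[np.cos(a),np.sin(a)])"
```

```text
clock: 1.15
tcp_pos: [0.4339, -0.3037, 0.1508]
orientation: [0.556, -0.556, 0.437, -0.437]
wrist_force: [1.1, -0.4, 0.1]
finger_gap: 0.062
clock 1.15 tcp [ 433.9 -303.7  150.8] rows mm [ 1.   0.8 -1.1] F [ 1.1 -0.4  0.1] gap 62.0
spin -179.9
```

```bash
python3 -m inch '[[[0,0,0,-8.5],[0,0,0,-17],[0,0,0,-25.5],[0,0,0,-34],[0,0,0,-42.5],[0,0,0,-51],[0,0,0,-59.5],[0,0,0,-68],[0,0,0,-76.5],[0,0,0,-85]]]' && python3 -m inch '[[[0,0,0,-8.5],[0,0,0,-17],[0,0,0,-25.5],[0,0,0,-34],[0,0,0,-42.5],[0,0,0,-51],[0,0,0,-59.5],[0,0,0,-68],[0,0,0,-76.5],[0,0,0,-85]]]' && python3 -m inch '[[[0,0,0,-5],[0,0,0,-10],[0,0,0,-10]]]' && python3 -c "
from h import *
a=1.806
rel([.433,-.305,.15],[np.cos(a),np.sin(a)])
cv2.imwrite('pics/wr1.png',cv2.convertScaleAbs(env.read_camera('wrist'),alpha=1.6))"
```

```text
clock: 2.15
tcp_pos: [0.4328, -0.3048, 0.151]
orientation: [0.705, -0.705, -0.053, 0.053]
wrist_force: [-0.4, -0.2, 0.0]
finger_gap: 0.062
clock: 3.15
tcp_pos: [0.4328, -0.3048, 0.151]
orientation: [0.484, -0.484, -0.515, 0.515]
wrist_force: [-0.5, -0.1, -0.0]
finger_gap: 0.062
clock: 3.45
tcp_pos: [0.4328, -0.3049, 0.151]
orientation: [0.439, -0.439, -0.554, 0.554]
wrist_force: [-0.1, -0.2, -0.0]
finger_gap: 0.0617
clock 3.45 tcp [ 432.8 -304.9  151. ] rows mm [-0.2  1.  -0.2] F [-0.1 -0.2 -0. ] gap 61.7
spin -0.3
```

View pics/wr1.png

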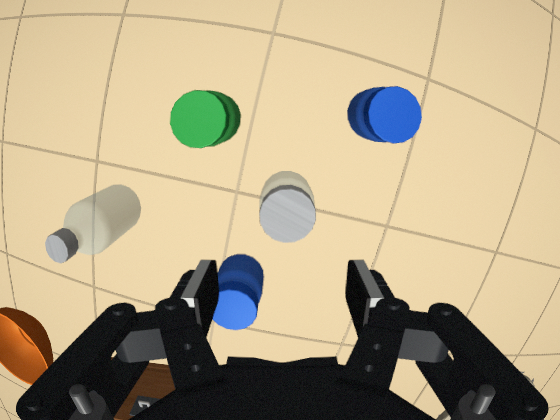

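The wrist view shows the steel-capped short jar's cap at (288,213). The decoys are green (202,118), blue (388,115) and blue (236,300), and the tall bottle's cap is at (61,245). The clear one with the steel cap and no tall neck is the jar.

```bash
cat >> h.py <<'E'
def wray(uv):
    m=env.camera_model("wrist"); p,R,s=tool(); M=np.array(m["mount"])
    d=np.array([(uv[0]-m["cx"])/m["fx"],(uv[1]-m["cy"])/m["fy"]]); r=np.hypot(*d)
    v=np.array([*(d/r*np.sin(r)),np.cos(r)]) if r>1e-9 else np.array([0,0,1.])
    return p+R@M[:3,3], R@M[:3,:3]@v
def wz(uv,z):
    o,v=wray(uv); return o+v*(z-o[2])/v[2]
def wproj(X):
    m=env.camera_model("wrist"); p,R,s=tool(); M=np.array(m["mount"])
    c=((np.atleast_2d(X)-p)@R-M[:3,3])@M[:3,:3]
    th=np.arctan2(np.hypot(c[:,0],c[:,1]),c[:,2]); ph=np.arctan2(c[:,1],c[:,0])
    return np.c_[m["cx"]+m["fx"]*th*np.cos(ph),m["cy"]+m["fy"]*th*np.sin(ph)]
E
python3 -c "
from h import *
for n,uv in dict(jar=(288,213),green=(199,119),blueL=(395,114),blueR=(236,309)).items(): print(n,wz(uv,.07).round(4))
print('bot',wz((61,245),.115).round(4))
rel([*wz((288,213),.07)[:2],.013])"
```

```text
jar [ 0.4307 -0.3118  0.07  ]
green [ 0.506  -0.3638  0.07  ]
blueL [ 0.374  -0.3995  0.07  ]
blueR [ 0.4529 -0.2222  0.07  ]
bot [ 0.5849 -0.2655  0.115 ]
clock 3.50 tcp [ 432.8 -304.9  151.1] rows mm [ -6.3 138.1   3.6] F [ 0.1  0.5 -0.5] gap 62.0
```

```bash
python3 -m inch '[[[-2,15,1,0],[-5,35,2,0],[-5,55,3,0],[-5,65,3,0],[-5,65,3,0]]]' && python3 -c "
from h import *
rel([.431,-.311,.013])
q=wproj([[.431,-.311,.07],[.431,-.311,0]]); print(q)
cv2.imwrite('pics/wr2.png',cv2.convertScaleAbs(env.read_camera('wrist'),alpha=1.6))"
```

```text
clock: 4.0
tcp_pos: [0.4302, -0.3096, 0.0848]
orientation: [-0.441, 0.438, 0.554, -0.554]
wrist_force: [-0.5, 0.5, 0.2]
finger_gap: 0.0618
clock 4.00 tcp [ 430.2 -309.6   84.8] rows mm [-1.7 71.8 -0.6] F [-0.5  0.5  0.2] gap 61.8
[[282.35967252 257.93885111]
 [282.04408525 217.42068538]]
```

View pics/wr2.png

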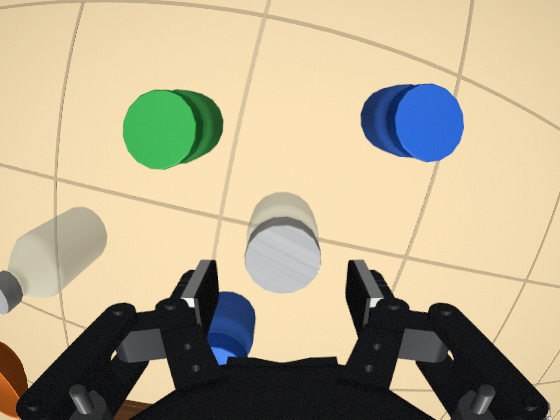

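```bash
python3 -m inch '[[[-1,15,0,0],[-2,35,-1,0],[-2,55,-1,0],[-2,68,-1,0],[-2,72,-1,0],[-2,72,-1,0]]]' && python3 -m inch '[[[0,0,0,0],[0,0,0,0],[0,0,0,0],[0,0,0,0],[0,0,0,0],[0,0,0,0]]]' 30 40
```

```text
clock: 4.65
tcp_pos: [0.4329, -0.3125, 0.0147]
orientation: [0.439, -0.439, -0.554, 0.554]
wrist_force: [-0.2, -0.6, -0.6]
finger_gap: 0.0623
clock: 5.25
tcp_pos: [0.4333, -0.3132, 0.0158]
orientation: [0.438, -0.44, -0.554, 0.554]
wrist_force: [-1.7, 0.0, 6.4]
finger_gap: 0.0443
```

```bash
python3 -m inch '[[[0,-10,0,0],[0,-30,0,0],[0,-60,0,0],[0,-95,0,0],[0,-130,0,0],[0,-150,0,0],[0,-150,0,0]]]' && python3 -c "
from h import *
p=[0.51285503,0.0227387,1.80626028]
rel([*chest2w(p,[-.01,0,0])[0,:2],.165])
rel([*chest2w(p,[-.16,0,0])[0,:2],.165])
cv2.imwrite('pics/wr3.png',cv2.convertScaleAbs(env.read_camera('wrist'),alpha=1.6))"
```

```text
clock: 5.95
tcp_pos: [0.4343, -0.3137, 0.1682]
orientation: [0.437, -0.442, -0.554, 0.554]
wrist_force: [0.5, -0.9, -1.0]
finger_gap: 0.0445
clock 5.95 tcp [ 434.3 -313.7  168.2] rows mm [ 299.6    2.  -153.4] F [ 0.5 -0.9 -1. ] gap 44.5
clock 5.95 tcp [ 434.3 -313.7  168.2] rows mm [ 149.6    2.9 -154.1] F [ 0.5 -0.9 -1. ] gap 44.5
```

View pics/wr3.png

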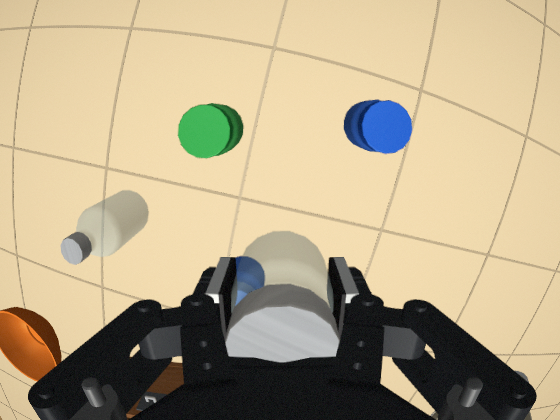

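```bash
python3 -m inch '[[[20,0,-10,0],[50,0,-25,0],[85,0,-45,0],[120,0,-65,0],[150,0,-85,0],[180,0,-105,0],[210,0,-125,0],[230,0,-140,0],[240,0,-153,0],[240,0,-153,0]]]' && python3 -c "
from h import *
p=[0.51285503,0.0227387,1.80626028]
rel([*chest2w(p,[-.01,0,0])[0,:2],.165])
im=cv2.convertScaleAbs(env.read_camera('wrist'),alpha=1.9)
A=.08;B=.105
q=wproj(chest2w(p,[(-A,B,.1),(-A,-B,.1),(A,-B,.1),(A,B,.1),(-.091,0,.076)]));print(q.round(0).tolist())
for u in q: cv2.circle(im,(int(u[0]),int(u[1])),3,(0,255,0),1)
cv2.imwrite('pics/wr4.png',im)"
```

```text
clock: 7.0
tcp_pos: [0.5271, -0.0423, 0.1629]
orientation: [0.439, -0.438, -0.555, 0.555]
wrist_force: [-0.3, -0.9, -2.2]
finger_gap: 0.0445
clock 7.00 tcp [527.1 -42.3 162.9] rows mm [56.5 -2.1 -1.2] F [-0.3 -0.9 -2.2] gap 44.5
[[428.0, 211.0], [132.0, 212.0], [167.0, 379.0], [395.0, 378.0], [280.0, 188.0]]
```

View pics/wr4.png

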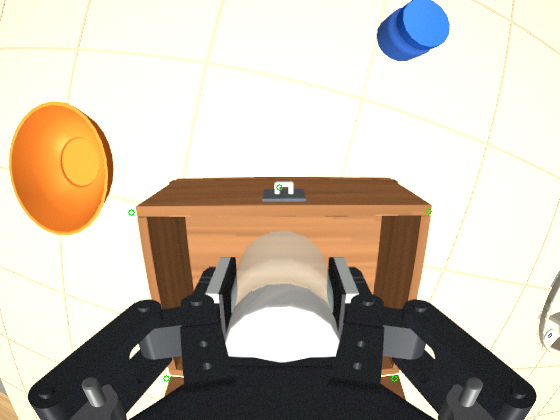

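```bash
python3 -c "
from h import *
a=wz((429.5,206),.1);b=wz((138,207.5),.1);c=wz((284,187),.08)
print(a,b,c,np.linalg.norm(a-b)); d=(a-b)[:2]/np.linalg.norm(a-b); m=(a+b)[:2]/2
yaw=np.arctan2(-d[0],d[1])+0; x=np.array([d[1],-d[0]]); print('ydir',d,'xdir',x,np.arctan2(x[1],x[0]),'centre',m+.08*x)
"
```

```text
[ 0.4299354  -0.08338184  0.1       ] [ 0.62884765 -0.03533976  0.1       ] [ 0.53136304 -0.06770883  0.08      ] 0.2046316836147128
ydir [-0.97205013 -0.2347734 ] xdir [-0.2347734   0.97205013] 1.807781774066044 centre [0.51060965 0.01840321]
```

```bash
cat > ch.py <<'E'
P=[0.5115,0.0200,1.807]
E
python3 -c "
from h import *; from ch import P
rel([*chest2w(P,[-.01,0,0])[0,:2],.024])"
python3 -m inch '[[[15,0,0,0],[35,0,0,0],[48,0,0,0],[52,0,0,0],[53,0,0,0],[53,0,0,0]]]' && python3 -c "
from h import *; from ch import P
rel([*chest2w(P,[-.01,0,0])[0,:2],.024])
cv2.imwrite('pics/s5.png',cv2.resize(cv2.convertScaleAbs(env.read_camera('scene')[120:280,170:370],alpha=1.6),None,fx=3.8,fy=3.7,interpolation=cv2.INTER_CUBIC))"
```

```text
clock 7.05 tcp [526.5 -43.3 163. ] rows mm [ 55.  139.   -0.2] F [ 0.3  0.1 -2.2] gap 44.6
clock: 7.65
tcp_pos: [0.5148, 0.0075, 0.1644]
orientation: [0.439, -0.439, -0.554, 0.554]
wrist_force: [0.6, -0.9, -1.6]
finger_gap: 0.0444
clock 7.65 tcp [514.8   7.5 164.4] rows mm [  3.  140.4   0.3] F [ 0.6 -0.9 -1.6] gap 44.4
```

View pics/s5.png

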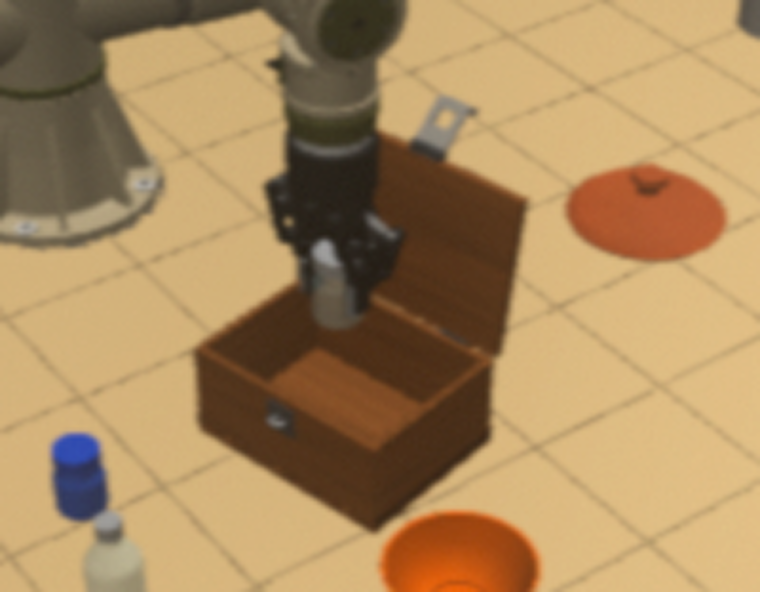

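```bash
python3 -m inch '[[[0,15,0,0],[0,40,0,0],[0,65,0,0],[0,90,0,0],[0,108,0,0],[0,120,0,0],[0,128,0,0],[0,132,0,0],[0,134,0,0],[0,135,0,0]]]' && python3 -m inch '[[[0,1,0,0],[0,2,0,0],[0,2,0,0],[0,3,0,0]]]'
```

```text
clock: 8.7
tcp_pos: [0.5152, 0.0078, 0.0298]
orientation: [-0.439, 0.44, 0.554, -0.554]
wrist_force: [-0.5, -0.1, -1.2]
finger_gap: 0.0442
clock: 9.1
tcp_pos: [0.5149, 0.0079, 0.0265]
orientation: [-0.439, 0.439, 0.554, -0.554]
wrist_force: [-0.4, -0.0, -2.6]
finger_gap: 0.0445
```

```bash
python3 -m inch '[[[0,1,0,0],[0,2,0,0],[0,2,0,0]]]' && python3 -m inch '[[[0,1,0,0],[0,1,0,0],[0,1,0,0]]]' && python3 -m inch '[[[0,1,0,0],[0,1,0,0],[0,1,0,0]]]'
```

```text
clock: 9.4
tcp_pos: [0.5144, 0.0079, 0.0241]
orientation: [0.439, -0.439, -0.554, 0.554]
wrist_force: [0.1, -0.8, -2.5]
finger_gap: 0.0442
clock: 9.7
tcp_pos: [0.5146, 0.0079, 0.0238]
orientation: [-0.439, 0.439, 0.554, -0.554]
wrist_force: [-2.6, 1.4, 5.4]
finger_gap: 0.0445
clock: 10.0
tcp_pos: [0.5146, 0.0079, 0.0237]
orientation: [-0.439, 0.439, 0.554, -0.554]
wrist_force: [-6.3, 1.1, 14.5]
finger_gap: 0.0445
```

Contact with the chest floor. I'll back off slightly and release.

```bash
python3 -m inch '[[[0,-1.5,0,0],[0,-1.5,0,0]]]' && python3 -m inch '[[[0,0,0,0],[0,0,0,0],[0,0,0,0],[0,0,0,0]]]' 62 && python3 -m inch '[[[0,-10,0,0],[0,-35,0,0],[0,-70,0,0],[0,-110,0,0],[0,-145,0,0],[0,-150,0,0]]]' && python3 -c "
from h import *; from ch import P
rel([*chest2w(P,[-.01,0,0])[0,:2],.024])
cv2.imwrite('pics/wr6.png',cv2.convertScaleAbs(env.read_camera('wrist'),alpha=1.7))"
```

```text
clock: 10.2
tcp_pos: [0.515, 0.0078, 0.0238]
orientation: [-0.439, 0.439, 0.554, -0.554]
wrist_force: [-0.5, 0.4, -1.2]
finger_gap: 0.0445
clock: 10.6
tcp_pos: [0.5147, 0.0079, 0.0237]
orientation: [0.439, -0.439, -0.554, 0.554]
wrist_force: [-0.3, -0.9, 0.7]
finger_gap: 0.0618
clock: 11.2
tcp_pos: [0.5174, 0.0076, 0.1793]
orientation: [-0.436, 0.442, 0.556, -0.553]
wrist_force: [1.1, -0.7, -0.2]
finger_gap: 0.0619
clock 11.20 tcp [517.4   7.6 179.3] rows mm [  4.  155.3   4.2] F [ 1.1 -0.7 -0.2] gap 61.9
```

View pics/wr6.png

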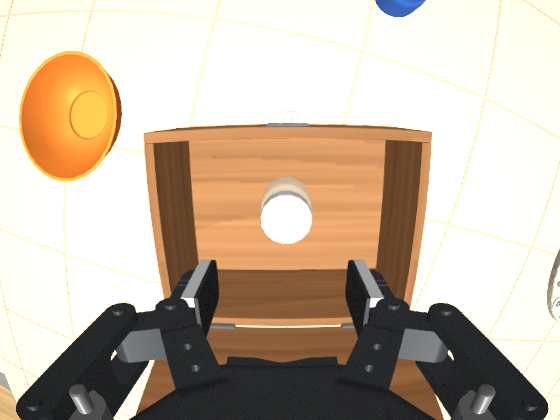

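The jar stands upright in the chest, its cap at (287,217), clear of the walls. Next, the lid: I'll go over its edge, off to the side of the hasp, and get behind it.

```bash
cat >> h.py <<'E'
def crel(pts):
    from ch import P
    p,R,s=tool()
    d=[((R.T@(np.append(chest2w(P,[*q])[0,:2],q[2])-p))*1000).round(0).tolist() for q in pts]
    c,sn=np.cos(P[2]),np.sin(P[2]); w=p[:2]-P[:2]
    print("clock %.2f"%s["clock"],"tcp chest",(1000*np.array([c*w[0]+sn*w[1],-sn*w[0]+c*w[1],p[2]])).round(1),"F",s["wrist_force"].round(1)); print(d)
    x=R[:2,0]; print("toolx yaw",np.arctan2(x[1],x[0]).round(3))
E
python3 -c "
from h import *
crel([(-.013,-.075,.33),(.17,-.075,.33),(.17,-.075,.2)])"
```

```text
clock 11.25 tcp chest [-13.3  -2.3 177.9] F [ 0.8 -0.4  0.4]
[[0.0, -152.0, -74.0], [183.0, -152.0, -73.0], [184.0, -22.0, -72.0]]
toolx yaw 1.801
```

```bash
python3 -m inch '[[[0,-30,-15,0],[0,-65,-32,0],[0,-100,-50,0],[0,-135,-66,0],[0,-152,-74,0],[20,-152,-74,0],[55,-152,-74,0],[95,-152,-74,0],[135,-152,-74,0],[170,-152,-74,0]]]' 0 && python3 -m inch '[[[13,0,0,0],[13,0,0,0],[13,0,0,0]]]' && python3 -c "
from h import *
crel([(.17,-.075,.2)])
cv2.imwrite('pics/s7.png',cv2.convertScaleAbs(cv2.resize(env.read_camera('scene')[60:280,150:430],None,fx=2.7,fy=2.7,interpolation=cv2.INTER_CUBIC),alpha=1.6))
cv2.imwrite('pics/d7.png',cv2.convertScaleAbs(cv2.resize(env.read_camera('side')[60:280,180:460],None,fx=2.7,fy=2.7,interpolation=cv2.INTER_CUBIC),alpha=1.6))
"
```

```text
clock: 12.25
tcp_pos: [0.5468, 0.1919, 0.3244]
orientation: [0.44, -0.439, -0.554, 0.555]
wrist_force: [0.2, 1.2, -0.1]
finger_gap: -0.0002
clock: 12.55
tcp_pos: [0.5449, 0.2023, 0.3251]
orientation: [0.439, -0.439, -0.554, 0.555]
wrist_force: [-0.4, -0.3, -0.5]
finger_gap: 0.0
clock 12.55 tcp chest [169.5 -75.2 325.1] F [-0.4 -0.3 -0.5]
[[1.0, 125.0, 0.0]]
toolx yaw 1.801
```

View pics/s7.png

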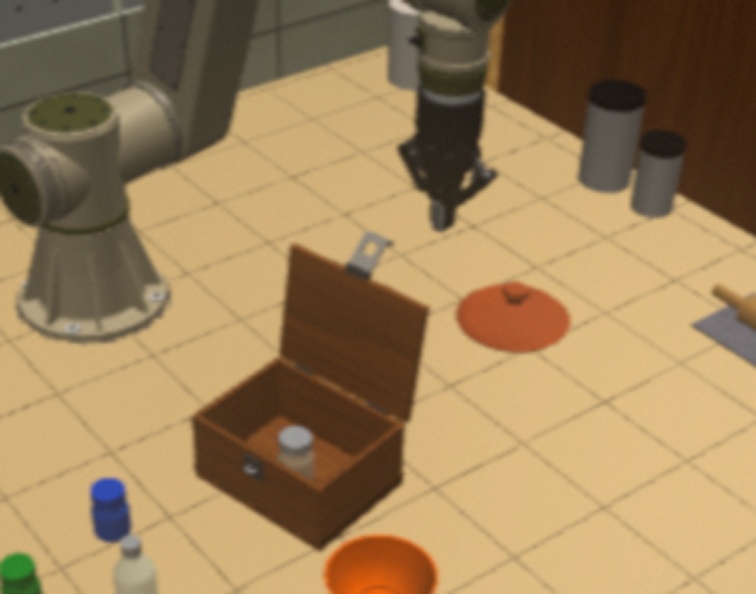

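View pics/d7.png

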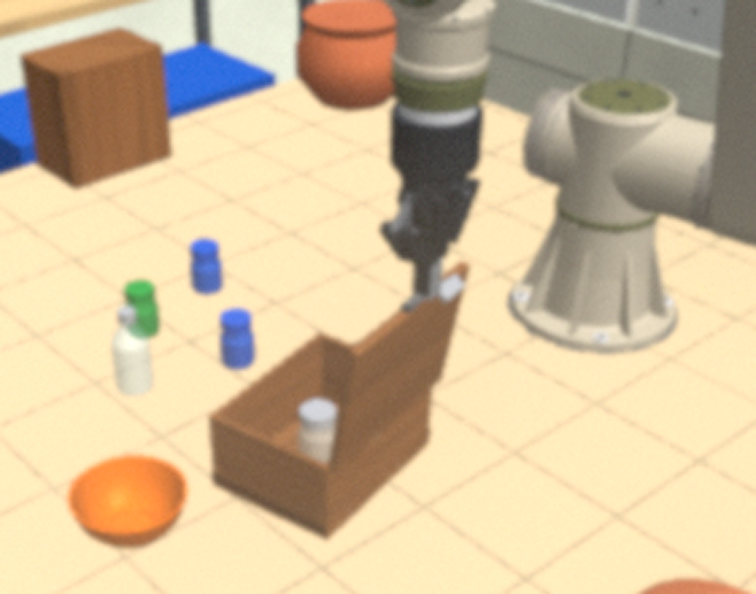

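```bash
python3 -m inch '[[[0,25,0,0],[0,60,0,0],[0,90,0,0],[0,105,0,0],[0,105,0,0],[-15,105,0,0],[-30,105,0,0],[-40,105,0,0],[-50,105,0,0],[-60,105,0,0]]]' && python3 -c "
from h import *
crel([(.103,-.075,.22),(.035,-.075,.22)])"
```

```text
clock: 13.65
tcp_pos: [0.5593, 0.144, 0.2219]
orientation: [-0.439, 0.44, 0.555, -0.553]
wrist_force: [-0.6, 3.1, 2.2]
finger_gap: -0.0002
clock 13.65 tcp chest [109.4 -75.5 221.9] F [-0.6  3.1  2.2]
[[-6.0, 2.0, 0.0], [-74.0, 2.0, 0.0]]
toolx yaw 1.801
```

```bash
python3 -m inch '[[[-15,0,0,0],[-30,0,0,0],[-45,0,0,0],[-60,0,0,0],[-75,0,0,0],[-88,8,0,0],[-102,20,0,0],[-114,32,0,0],[-126,45,0,0],[-126,45,0,0]]]' && python3 -c "
from h import *
crel([(-.0156,-.075,.1754),(-.032,-.075,.145)])
cv2.imwrite('pics/s8.png',cv2.convertScaleAbs(cv2.resize(env.read_camera('scene')[60:280,150:430],None,fx=2.7,fy=2.7,interpolation=cv2.INTER_CUBIC),alpha=1.6))
"
```

```text
clock: 14.65
tcp_pos: [0.586, 0.0203, 0.1725]
orientation: [0.441, -0.438, -0.553, 0.555]
wrist_force: [-0.0, -0.3, -0.3]
finger_gap: -0.0001
clock 14.65 tcp chest [-17.2 -72.5 172.5] F [-0.  -0.3 -0.3]
[[2.0, -3.0, -2.0], [-15.0, 28.0, -3.0]]
toolx yaw 1.799
```

View pics/s8.png

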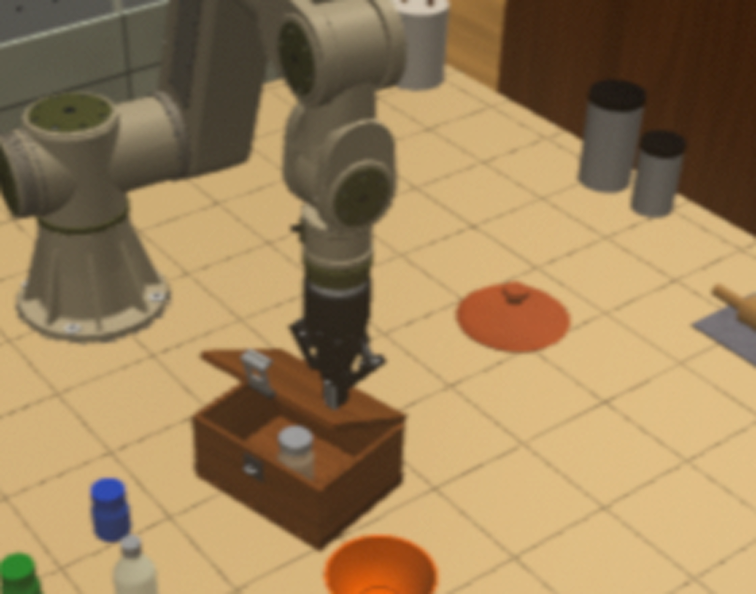

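Lid is coming down, hasp is standing off it, jar undisturbed. I'll keep pushing.

```bash
python3 -m inch '[[[-8,14,0,0],[-16,28,0,0],[-24,42,0,0],[-30,52,0,0],[-33,58,0,0],[-33,61,0,0],[-33,64,0,0],[-33,67,0,0]]]' && python3 -c "
from h import *
crel([(-.05,-.075,.112)])
cv2.imwrite('pics/s9.png',cv2.convertScaleAbs(cv2.resize(env.read_camera('scene')[140:280,190:390],None,fx=3.8,fy=3.8,interpolation=cv2.INTER_CUBIC),alpha=1.6))
cv2.imwrite('pics/d9.png',cv2.convertScaleAbs(cv2.resize(env.read_camera('side')[130:270,220:390],None,fx=4,fy=4,interpolation=cv2.INTER_CUBIC),alpha=1.6))
"
```

```text
clock: 15.5
tcp_pos: [0.5952, -0.0104, 0.1117]
orientation: [-0.438, 0.44, 0.554, -0.554]
wrist_force: [-10.7, -0.1, 31.7]
finger_gap: 0.0005
clock 15.50 tcp chest [-49.2 -74.3 111.7] F [-10.7  -0.1  31.7]
[[-1.0, -0.0, -1.0]]
toolx yaw 1.801
```

View pics/s9.png

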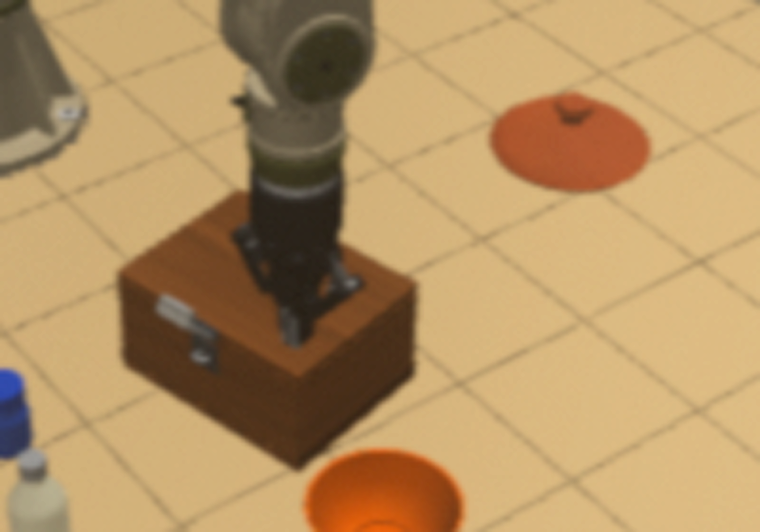

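View pics/d9.png

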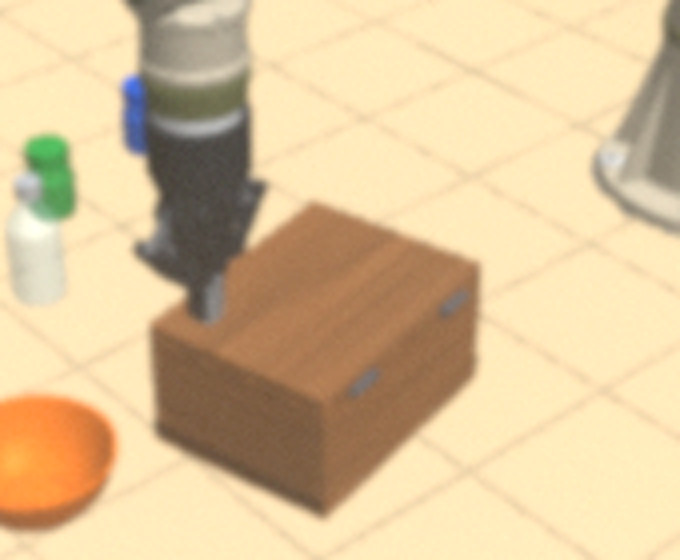

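```bash
python3 -m inch '[[[0,-20,0,0],[0,-50,0,0],[0,-85,0,0],[0,-95,0,0],[0,-95,20,0],[0,-95,45,0],[0,-95,68,0],[0,-95,74,0],[0,-95,74,0]]]' && python3 -c "
from h import *; from ch import P
crel([(-.05,-.0,.2)])
im=cv2.convertScaleAbs(env.read_camera('wrist'),alpha=1.6)
for h,c in ((2.2,(0,0,255)),(2.5,(0,255,0)),(2.8,(255,0,0))):
    q=wproj(chest2w(P,lid2c(0,hasp2l(h,[(0,-.017,0),(.049,-.017,0),(.047,-.017,.0135),(.047,.017,.0135),(.049,.017,0),(0,.017,0)]))))
    cv2.polylines(im,[q.astype(int).reshape(-1,1,2)],False,c,1)
q=wproj(chest2w(P,[(-.08,.105,.112),(-.08,-.105,.112)])); cv2.polylines(im,[q.astype(int).reshape(-1,1,2)],False,(255,255,0),1)
cv2.imwrite('pics/wr10.png',im)"
```

```text
clock: 16.5
tcp_pos: [0.5225, -0.0271, 0.2039]
orientation: [-0.439, 0.439, 0.554, -0.554]
wrist_force: [0.6, -0.1, 0.2]
finger_gap: 0.0001
clock 16.50 tcp chest [-48.4   0.4 203.9] F [ 0.6 -0.1  0.2]
[[-2.0, 4.0, -0.0]]
toolx yaw 1.801
```

View pics/wr10.png

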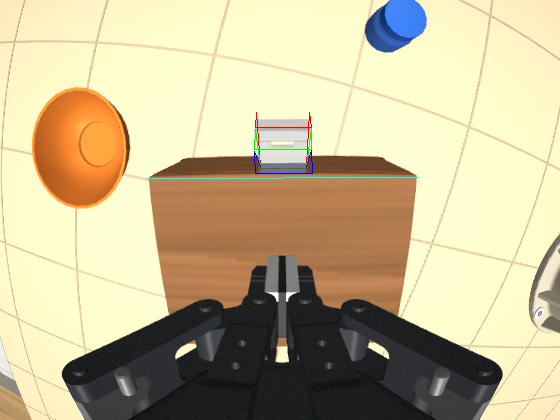

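```bash
python3 -m inch '[[[-20,0,0,0],[-45,0,0,0],[-65,0,0,0],[-70,15,0,0],[-70,35,0,0],[-70,50,0,0],[-70,60,0,0],[-70,70,0,0],[-70,80,0,0],[-70,84,0,0]]]' && python3 -m inch '[[[0,6,0,0],[0,12,0,0],[0,18,0,0],[0,24,0,0],[0,30,0,0],[0,33,0,0],[0,33,0,0]]]' && python3 -c "
from h import *
crel([(-.12,-.0,.087)])
cv2.imwrite('pics/s11.png',cv2.convertScaleAbs(cv2.resize(env.read_camera('scene')[160:270,190:330],None,fx=5,fy=5,interpolation=cv2.INTER_CUBIC),alpha=1.6))
"
```

```text
clock: 17.55
tcp_pos: [0.5396, -0.0954, 0.119]
orientation: [-0.439, 0.439, 0.554, -0.554]
wrist_force: [0.6, 0.4, 0.4]
finger_gap: 0.0001
clock: 18.25
tcp_pos: [0.5383, -0.0945, 0.0862]
orientation: [-0.44, 0.438, 0.554, -0.554]
wrist_force: [-0.6, 2.8, -0.6]
finger_gap: -0.0
clock 18.25 tcp chest [-117.5    0.7   86.2] F [-0.6  2.8 -0.6]
[[-2.0, -1.0, -1.0]]
toolx yaw 1.802
```

View pics/s11.png

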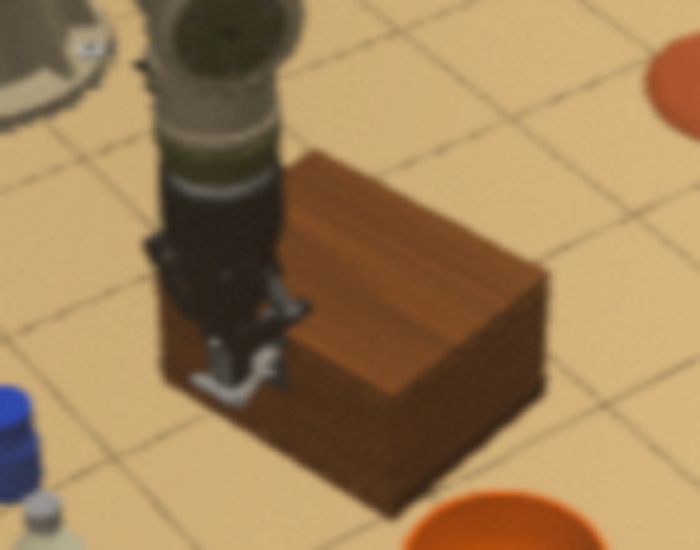

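```bash
python3 -m inch '[[[0,3,0,0],[0,6,0,0],[0,8,0,0],[0,9,0,0],[0,9,0,0]]]' && python3 -m inch '[[[0,-15,0,0],[0,-40,0,0],[0,-65,0,0],[-15,-70,0,0],[-35,-70,0,0],[-48,-65,0,0],[-50,-40,0,0],[-50,-10,0,0],[-50,20,0,0],[-50,32,0,0]]]' && python3 -c "
from h import *
crel([(-.12,-.0,.05)])
cv2.imwrite('pics/s12.png',cv2.convertScaleAbs(cv2.resize(env.read_camera('scene')[160:270,190:330],None,fx=5,fy=5,interpolation=cv2.INTER_CUBIC),alpha=1.6))
cv2.imwrite('pics/wr12.png',cv2.convertScaleAbs(env.read_camera('wrist'),alpha=1.6))
"
```

```text
clock: 18.8
tcp_pos: [0.5379, -0.0916, 0.0796]
orientation: [-0.44, 0.437, 0.557, -0.553]
wrist_force: [-5.8, 13.9, 17.1]
finger_gap: 0.0
clock: 19.8
tcp_pos: [0.5476, -0.1438, 0.0417]
orientation: [0.442, -0.437, -0.553, 0.555]
wrist_force: [-0.9, -0.4, -0.9]
finger_gap: -0.0001
clock 19.80 tcp chest [-167.7    3.3   41.7] F [-0.9 -0.4 -0.9]
[[48.0, -8.0, -3.0]]
toolx yaw 1.8
```

View pics/s12.png

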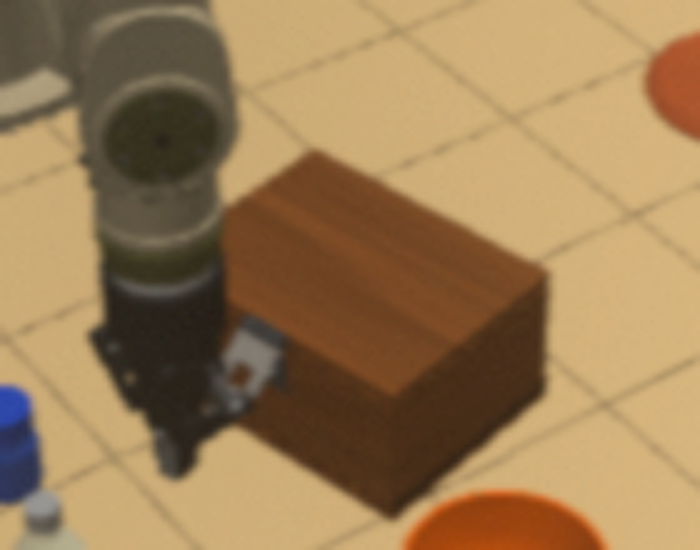

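View pics/wr12.png

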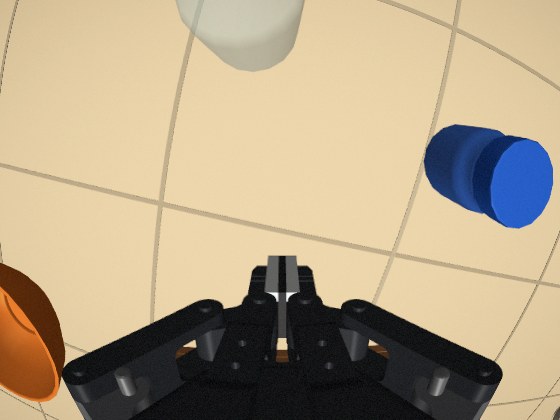

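```bash
python3 -m inch '[[[5,-8,-3,0],[15,-8,-3,0],[25,-8,-3,0],[32,-8,-3,0],[38,-8,-3,0],[43,-8,-3,0],[47,-8,-3,0],[49,-8,-3,0]]]' && python3 -c "
from h import *
crel([(-.116,-.0,.05)])"
```

```text
clock: 20.7
tcp_pos: [0.5417, -0.0948, 0.0539]
orientation: [0.439, -0.439, -0.554, 0.554]
wrist_force: [0.0, -1.4, -0.9]
finger_gap: 0.0001
clock 20.70 tcp chest [-118.7   -2.5   53.9] F [ 0.  -1.4 -0.9]
[[3.0, 4.0, 2.0]]
toolx yaw 1.802
```

```bash
python3 -m inch '[[[2,2,2,0],[4,2,2,0],[4,2,2,0]]]' && python3 -m inch '[[[2,0,0,0],[4,0,0,0],[4,0,0,0]]]' && python3 -c "
from h import *
crel([(-.116,-.0,.05)])
cv2.imwrite('pics/s13.png',cv2.convertScaleAbs(cv2.resize(env.read_camera('scene')[160:270,190:330],None,fx=5,fy=5,interpolation=cv2.INTER_CUBIC),alpha=1.6))"
```

```text
clock: 21.0
tcp_pos: [0.5388, -0.0922, 0.0516]
orientation: [0.439, -0.439, -0.554, 0.554]
wrist_force: [0.4, -1.6, -0.5]
finger_gap: -0.0002
clock: 21.3
tcp_pos: [0.5388, -0.0916, 0.0518]
orientation: [0.438, -0.441, -0.552, 0.555]
wrist_force: [1.0, -13.1, -3.6]
finger_gap: -0.0003
clock 21.30 tcp chest [-114.9   -0.5   51.8] F [  1.  -13.1  -3.6]
[[-1.0, 2.0, 0.0]]
toolx yaw 1.799
```

View pics/s13.png

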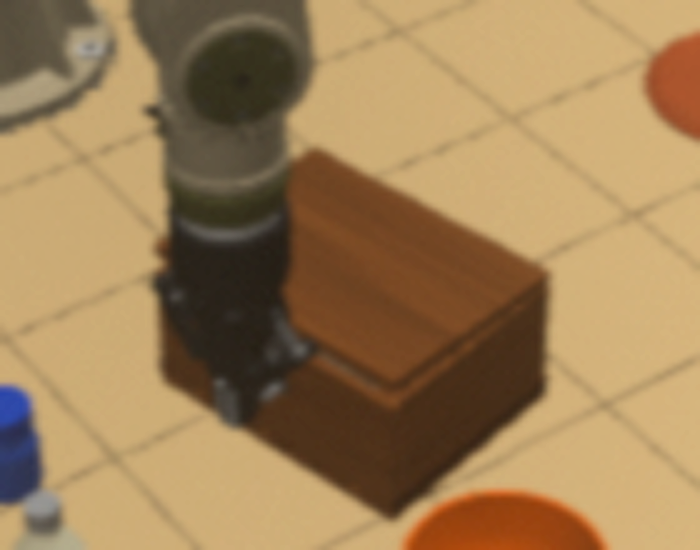

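The lid has crept up slightly: a gap shows along the front at (400,390). I'll back off and look before mending.

```bash
python3 -m inch '[[[-5,0,0,0],[-20,0,0,0],[-40,0,0,0],[-40,-30,0,0],[-40,-70,0,0],[-40,-110,0,0],[-20,-150,0,0],[0,-150,0,0],[20,-150,0,0],[20,-150,0,0]]]' && python3 -c "
from h import *
crel([(-.116,-.0,.05)])
cv2.imwrite('pics/s14.png',cv2.convertScaleAbs(cv2.resize(env.read_camera('scene')[160:270,190:330],None,fx=5,fy=5,interpolation=cv2.INTER_CUBIC),alpha=1.6))
cv2.imwrite('pics/wr14.png',cv2.convertScaleAbs(cv2.resize(env.read_camera('wrist')[80:300,130:430],None,fx=2.6,fy=2.6,interpolation=cv2.INTER_CUBIC),alpha=1.7))"
```

```text
clock: 22.35
tcp_pos: [0.5332, -0.0673, 0.2025]
orientation: [-0.439, 0.438, 0.555, -0.554]
wrist_force: [0.3, 0.2, -0.4]
finger_gap: 0.0001
clock 22.35 tcp chest [-90.   -0.7 202.5] F [ 0.3  0.2 -0.4]
[[-26.0, 152.0, 1.0]]
toolx yaw 1.804
```

View pics/s14.png

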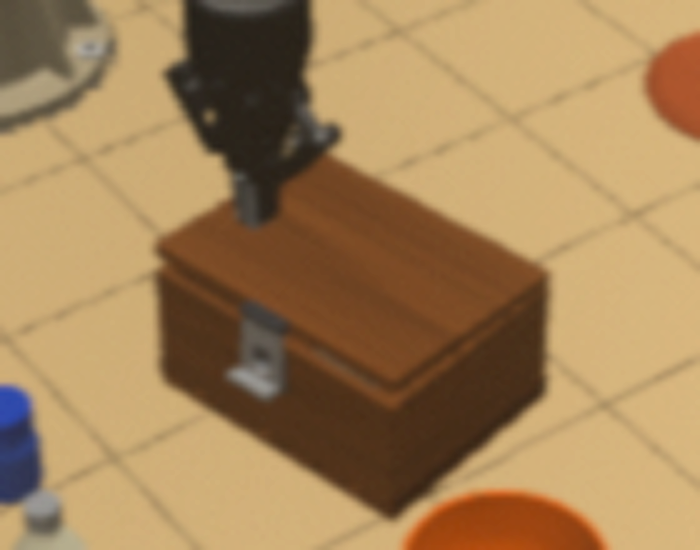

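View pics/wr14.png

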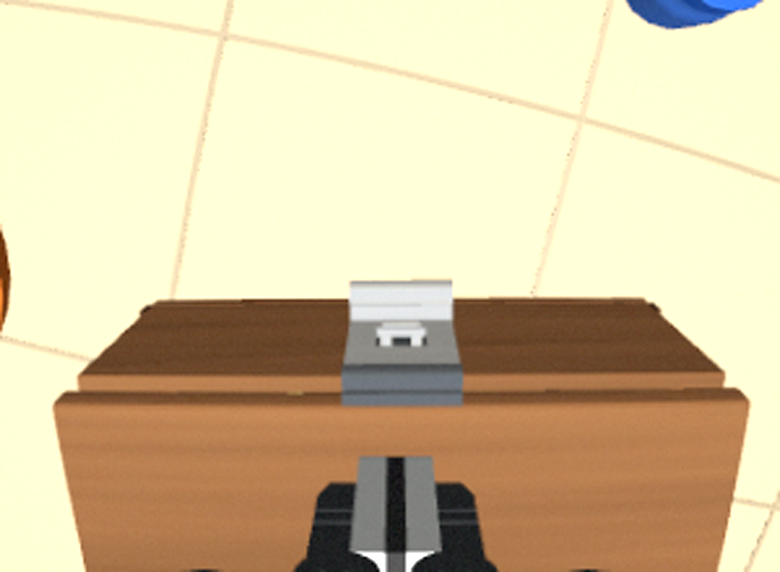

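```bash
python3 -m inch '[[[15,10,-25,0],[35,25,-50,0],[40,50,-68,0],[40,68,-70,0],[40,74,-70,0],[40,78,-70,0],[40,82,-70,0],[40,86,-70,0],[40,89,-70,0],[40,91,-70,0]]]' && python3 -c "
from h import *
crel([(-.05,-.07,.111)])
cv2.imwrite('pics/s15.png',cv2.convertScaleAbs(cv2.resize(env.read_camera('scene')[160:270,190:330],None,fx=5,fy=5,interpolation=cv2.INTER_CUBIC),alpha=1.6))"
```

```text
clock: 23.45
tcp_pos: [0.5932, -0.0142, 0.1119]
orientation: [-0.439, 0.44, 0.554, -0.554]
wrist_force: [-5.3, -0.1, 16.7]
finger_gap: -0.0001
clock 23.45 tcp chest [-52.4 -71.4 111.9] F [-5.3 -0.1 16.7]
[[2.0, 1.0, 1.0]]
toolx yaw 1.801
```

View pics/s15.png

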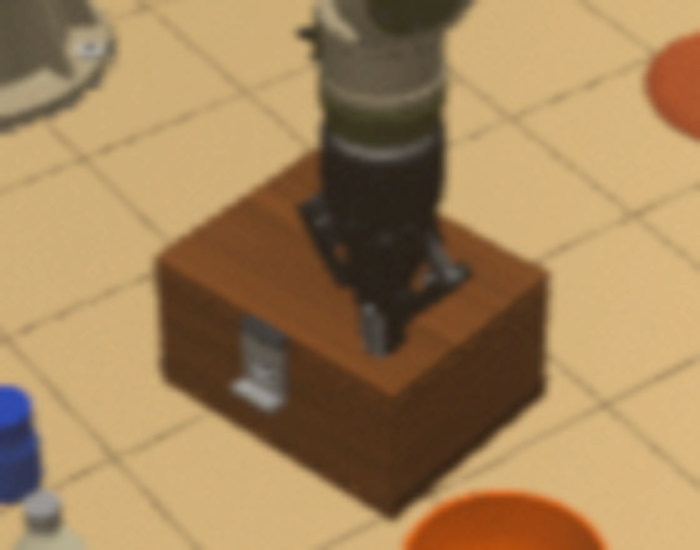

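Lid is down again (TCP 111.9 mm, same as the first shut) and the staple went through the slot. I'll lift off and measure the hasp.

```bash
python3 -m inch '[[[0,-20,0,0],[0,-50,0,0],[0,-85,0,0],[-20,-90,25,0],[-45,-90,50,0],[-65,-90,70,0],[-65,-90,70,0]]]' && python3 -c "
from h import *; from ch import P
crel([(-.163,-.0,.05)])
im=env.read_camera('wrist'); k=2.6
def dr(h,th,c,o):
    q=wproj(chest2w(P,lid2c(th,hasp2l(h,[(0,-.017,0.0015),(.047,-.017,.0015),(.047,-.017,.019),(.047,.017,.019),(.047,.017,.0015),(0,.017,0.0015)]))))
    cv2.polylines(o,[((q-[130,80])*k).astype(int).reshape(-1,1,2)],False,c,1,cv2.LINE_AA)
o=cv2.convertScaleAbs(cv2.resize(im[80:300,130:430],None,fx=k,fy=k,interpolation=cv2.INTER_CUBIC),alpha=1.7)
cv2.imwrite('pics/wr16.png',o.copy())
dr(0,0,(0,255,0),o);dr(.2,0,(0,0,255),o)
for z in (.1,.112):
    q=wproj(chest2w(P,[(-.08,y,z) for y in(-.105,.105)])); cv2.polylines(o,[((q-[130,80])*k).astype(int).reshape(-1,1,2)],False,(255,255,0),1,cv2.LINE_AA)
cv2.imwrite('pics/wr16o.png',o)
cv2.imwrite('pics/s16.png',cv2.convertScaleAbs(cv2.resize(env.read_camera('scene')[160:270,190:330],None,fx=5,fy=5,interpolation=cv2.INTER_CUBIC),alpha=1.6))
"
```

```text
clock: 24.2
tcp_pos: [0.538, -0.0953, 0.2014]
orientation: [0.44, -0.44, -0.553, 0.554]
wrist_force: [-0.2, 0.4, 0.6]
finger_gap: 0.0001
clock 24.20 tcp chest [-118.2    1.2  201.4] F [-0.2  0.4  0.6]
[[-45.0, 151.0, -2.0]]
toolx yaw 1.798
```

View pics/wr16o.png

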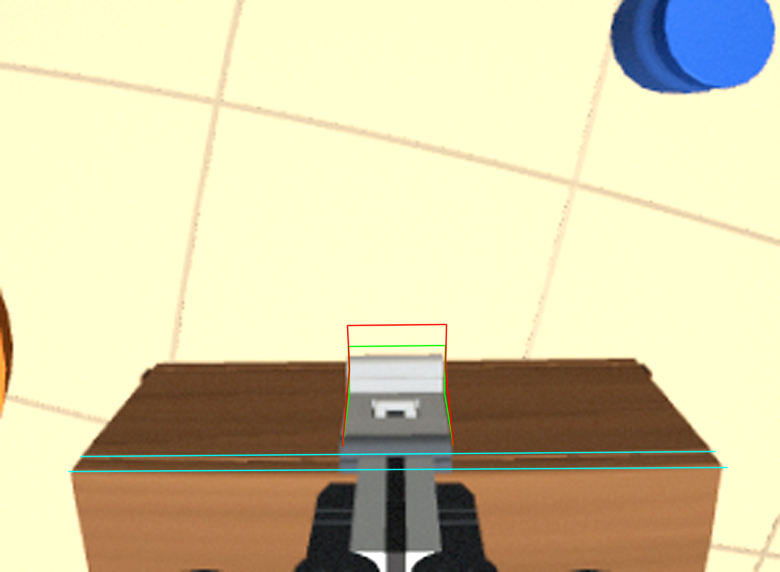

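View pics/s16.png

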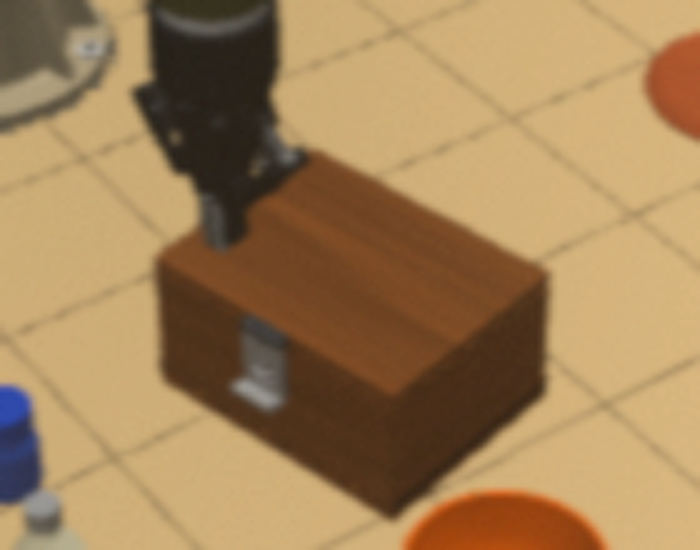

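The hasp overlay reads about 0 rad, with ±0.1 uncertainty. I'll confirm with a gentle inward press, moving slightly downward so friction can't lift the lid.

```bash
python3 -m inch '[[[-25,0,-2,0],[-45,15,-2,0],[-45,50,-2,0],[-45,90,-2,0],[-45,125,-2,0],[-45,143,-2,0],[-45,145,-2,0],[-25,145,-2,0],[-8,145,-2,0],[-3,145,-2,0]]]' && python3 -m inch '[[[2,1,0,0],[4,2,0,0],[5,3,0,0]]]' && python3 -m inch '[[[2,1,0,0],[3,2,0,0],[3,2,0,0]]]' && python3 -c "
from h import *
crel([(-.116,-.0,.05)])"
```

```text
clock: 25.3
tcp_pos: [0.5418, -0.0933, 0.0567]
orientation: [-0.438, 0.439, 0.555, -0.554]
wrist_force: [-0.4, 0.3, -0.6]
finger_gap: 0.0002
clock: 25.6
tcp_pos: [0.5413, -0.0908, 0.0532]
orientation: [-0.439, 0.44, 0.554, -0.554]
wrist_force: [0.0, -0.7, 0.3]
finger_gap: -0.0001
clock: 25.9
tcp_pos: [0.5409, -0.0889, 0.0512]
orientation: [0.439, -0.44, -0.554, 0.554]
wrist_force: [0.0, -4.4, 2.5]
finger_gap: -0.0001
clock 25.90 tcp chest [-112.8   -3.1   51.2] F [ 0.  -4.4  2.5]
[[-3.0, 1.0, 3.0]]
toolx yaw 1.801
```

```bash
python3 -m inch '[[[2,1,0,0],[3,2,0,0],[3,2,0,0],[3,2,0,0]]]' && python3 -m inch '[[[-5,0,0,0],[-20,0,0,0],[-40,0,0,0],[-45,-20,0,0],[-45,-55,0,0],[-45,-95,0,0],[-45,-130,0,0],[-30,-150,0,0],[-10,-150,0,0],[-10,-150,0,0]]]' && python3 -c "
from h import *; from ch import P
crel([(-.116,-.0,.05)])
k=2.6
im=env.read_camera('wrist'); cv2.imwrite('pics/wr17.png',cv2.convertScaleAbs(cv2.resize(im[80:300,130:430],None,fx=k,fy=k,interpolation=cv2.INTER_CUBIC),alpha=1.7))
cv2.imwrite('pics/s17.png',cv2.convertScaleAbs(cv2.resize(env.read_camera('scene')[160:270,190:330],None,fx=5,fy=5,interpolation=cv2.INTER_CUBIC),alpha=1.6))
"
```

```text
clock: 26.3
tcp_pos: [0.5414, -0.0884, 0.0504]
orientation: [0.437, -0.442, -0.553, 0.555]
wrist_force: [-0.1, -10.7, 6.6]
finger_gap: 0.0
clock: 27.3
tcp_pos: [0.5414, -0.0933, 0.1992]
orientation: [-0.439, 0.438, 0.555, -0.554]
wrist_force: [0.1, 0.4, 0.2]
finger_gap: 0.0001
clock 27.30 tcp chest [-117.1   -2.5  199.2] F [0.1 0.4 0.2]
[[1.0, 149.0, 3.0]]
toolx yaw 1.803
```

View pics/wr17.png

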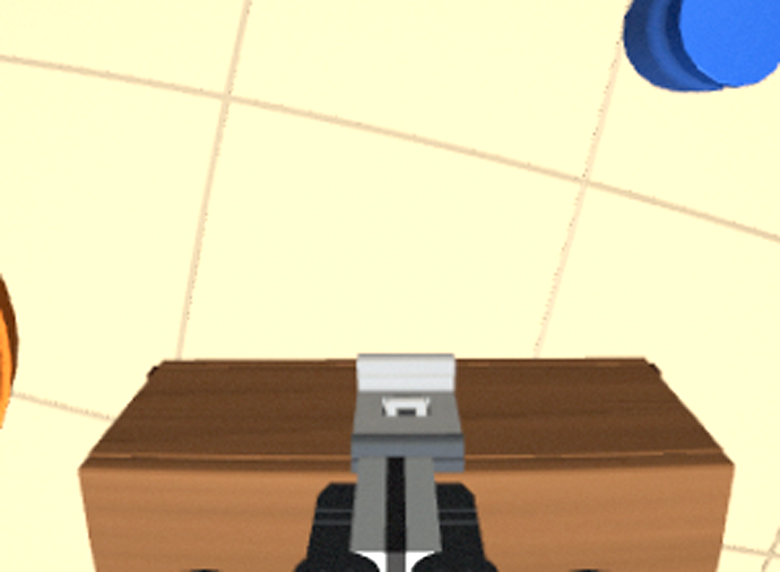

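View pics/s17.png

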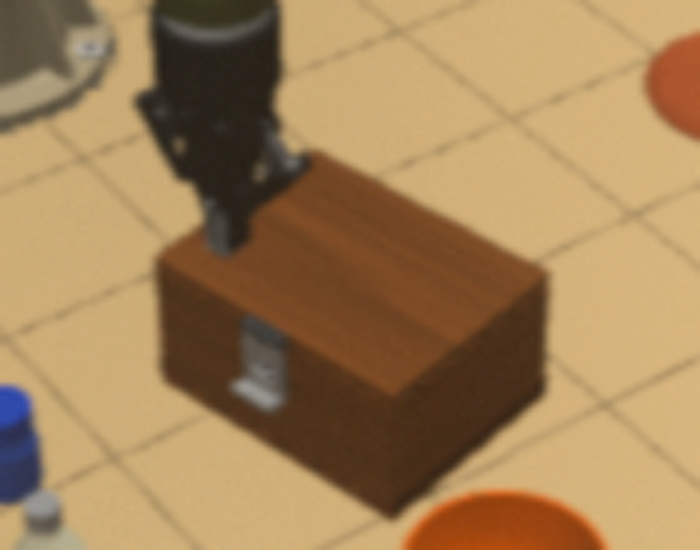

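```bash
python3 - <<'E'
from h import *
a=cv2.imread("pics/side0.png"); b=env.read_camera("side")
print([ (n,np.abs(a[y0:y1,x0:x1].astype(int)-b[y0:y1,x0:x1]).mean().round(2)) for n,(x0,y0,x1,y1) in dict(bottle=(218,170,242,208),bowl=(200,228,252,264),clay=(405,270,482,318),table=(300,300,380,380)).items()])
s=env.get_state(); print(s["clock"],s["wrist_force"].round(1))
env.hand_in()
E
```

```text
[('bottle', np.float64(1.17)), ('bowl', np.float64(1.37)), ('clay', np.float64(1.26)), ('table', np.float64(1.29))]
27.45 [ 0.6 -0.4  0.2]
the job is handed in; nothing more can be done
```

The job was handed in at 27.5 s: the jar is in the chest, the lid is shut and the hasp is over the catch.

- **Jar:** I picked out the short jar with the steel cap, set it down gently in the chest and let go. The picture afterwards showed it upright and near the middle. It can't be seen now that the lid is shut.
- **Lid and hasp:** I pushed the lid shut and then swung the hasp down.
- **What went wrong:** on the first inward push the finger's friction on the lip lifted the lid by about 10 mm. I backed off and pressed the lid down again, with the staple already through the hasp's slot. Then I pressed the hasp again, inward and slightly downward, until the force rose steeply at about 11 N.
- **Last checks:** the lid looks flush in the scene and wrist pictures. On the second press the tool stopped at 111.9 mm, the same height as the first time (111.7 mm). The hasp lies flat; before the last press I read its angle as about 0 ± 0.1 rad, against the limit of 0.12. The side view of the bottle, bowl and clay lid matched the start to within image noise. The gripper is clear of everything.
- **Disagreement:** the wrist camera put things about 4–7 mm away from where the scene and side cameras put them. I used the wrist reading for the jar and an average for the chest.

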